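Close a gear housing with its machined cover

TASK

Take the plastic transit cover off the gear housing and put it in the red parts bin. Then choose the loose metal cover plate that matches the housing and set it down gently on top, the right way round, so that its edges line up with the housing's all the way round. Leave the smaller cover plate, mug, screwdriver and bottle where they are.

Things in the scene. Friction and masses are not known exactly. Their poses are not given: they have to be found in the camera images.
- housing: Aluminium gear housing bolted to the bench, on a grey base plate 180 x 120 x 12. Seen from above its outline is 130 long (x) by 80 wide (y): square end at -x, half-round end (radius 40) at +x. Open on top, walls 12 thick, gears inside below the rim; the flat rim is 72 above the bench. Origin on the bench under the centre of the outline (midway between the two ends).
- housing_round (a point): Point on the housing's rim (72 above the bench) at the tip of the half-round end, 65 from the centre.
- housing_square (a point): Point on the housing's rim (72 above the bench) at the middle of the square end, 65 from the centre.
- transit_cover: Loose black plastic transit cover lying on the housing's rim at the start: flat plate of the same outline but 142 x 92 x 6 thick, with a solid upright grip rib on its centre, 50 long (along x), 20 thick (y), 30 tall (top at 36). Origin: centre of its underside; x towards its half-round end, z up. About 0.12 kg.
- cover: The matching aluminium cover plate, lying flat on the bench: 130 (x) x 80 (y) x 8 thick, square end at -x, half-round end at +x, with a solid upright grip rib on its centre, 60 long (along x), 20 thick (y), 30 tall (top at 38), and six dark bolt holes. Origin: centre of its underside, midway between the ends. About 0.4 kg.
- cover_round (a point): Point on the underside of the matching cover at the tip of its half-round end.
- cover_square (a point): Point on the underside of the matching cover at the middle of its square end.
- small_cover: A smaller aluminium cover plate of the same shape for another housing, lying flat on the bench: 96 x 58 x 8, grip rib 44 x 20 x 30. Origin: centre of its underside. Not to be used.
- bin: Red plastic open-topped parts bin on the bench, 220 (x) x 170 (y) x 70 high outside, walls and floor 5 thick, empty. Origin: centre of its underside.
- mug: White mug, 80 across, 90 tall, standing on the far side of the bench. Origin: centre of its underside. A bystander.
- screwdriver: Screwdriver, 200 long, lying on the bench. A bystander.
- bottle: Red drinking bottle, 68 across, 200 tall, standing on the bench. Origin: centre of its underside. A bystander.
Not all that is in view belongs to the job. What is shaped like the cover but brown or pink is not meant.

How it is judged:
By the outcome, as a careful person would: the job done as asked, in the order asked, and still so for the second after the job is handed in, with the robot touching nothing.
It also fails if it takes over 61 s, if anything falls off the work surface, if the arm or the gripper's body presses on something with over 40 N, if the wrist force passes 120 N, or if a joint passes its speed limit or range.

ROBOT

A 6-joint arm with a two-finger parallel gripper is mounted at the origin on the work surface. World frame = base frame: x ahead of the robot, y to its left, z up, the work surface at z = 0. Lengths are in mm, angles in rad, forces in N, time in s.
With the tool pointing down it reaches from about 350 to 975 mm from the base axis. Payload 7.1 kg.
Tool frame: the origin (TCP) lies midway between the tips of the shut fingers; the grasp point (between the pads) lies 19 mm behind it; z points along the fingers, y is the line along which they close (so a half turn about z gives the same grasp; the last joint's range is limited). The gripper opens to 88 mm and grips with 3 to 60 N. Pads are 20 mm wide; open, the fingers measure 115 mm over their backs; the gripper's body (75 mm by 178 mm) begins 61 mm behind the grasp point.
Start: joints at [1.323, 0.423, 1.63, -0, 1.089, -0.019], TCP at [141.724, 608.703, 197.275] pointing down, gripper open.
Joint ranges: [-3, 3], [-0.9, 2.11], [0.09, 2.58], [-1.31, 4.45], [0.11, 2.69], [-2.54, 2.54]. Speed limits (rad/s): [2.39, 2.39, 3.01, 3.14, 3.14, 3.14].

INTERFACE

Orientations are given as a rotation vector (axis times angle).
In Python, from workcell import ctrl gives the robot as it stands.
- The arm moves only by the shell command python3 -m pendant 'ROWS'. ROWS is a JSON object of lists of equal length, an entry for each row: "grip": the opening, from -1 (shut) to 1 (fully open); "linear": the shift along the tool's x, y, z in mm, a list of three; "angular": the turn, a rotation vector about the tool's x, y, z in rad, a list of three. In form: {"grip": [grip, ...], "linear": [[tx, ty, tz], ...], "angular": [[ax, ay, az], ...]}. A call has 1 to 12 rows; each row shifts and turns the commanded pose from where the row before left it, along the tool's axes as they then stand; what a row does not reach is not made up. A row lasts 1/12 s, in which the tool goes at most 41.7 mm and 7.16 degrees, less where a joint would pass 70% of its speed; a pose out of reach is approached as far as the arm can. A call with a gripper value outside its range is refused whole. The fingers move at their own pace and stop on an object; the grip force is fixed at half the most. Time passes only in rows, so rows that do not move let the fingers close. It gives the time, the measured TCP pose, the force, the opening and the grip force at its end, in the units of the state.
- ctrl.get_obs(): the state, without advancing time (a new reading comes with each control period).
- ctrl.get_image(name): name is "scene" or "top" or "wrist"; returns the picture (384x512x3 uint8, red, green, blue); there is no depth.
- ctrl.camera_params(name): a dict with "vfov" (degrees; the focal length in pixels is half the picture's height over the tangent of half this angle, whatever the lens; pixels are square), "cx", "cy" (the principal point, pixels), "k1" (the pictures are not rectified: a ray, as slopes to the right and down, at radius r is drawn at 1 + k1 r^2 times it, then the intrinsics apply), "R" (3x3) and "t" (3): a world point X has camera coordinates R X + t; the wrist camera has in their place "T_tool_cam" (4x4, takes a point from camera to tool coordinates, whose origin is the TCP and whose axes are the flange's). Camera axes: x right, y down, z forward; pixel columns grow to the right and rows downward; lengths in mm; the calibration is good to about 2 mm. A picture is of the moment at which its call begins: read the wrist's pose just before it. camera_params takes no time and is no camera call.
- ctrl.close_job(): hands the job in; it is judged then, once.
The state is a dict: "t": time; "qpos": joint angles; "qvel": joint speeds; "joint_torque": joint torques, N m; "ee_pos": TCP position; "orientation": TCP orientation; "ft_force": force on the tool from outside, world axes, zero at the start; "moment": the same for the moment, N m; "width": finger opening in mm; "grasp_force": force on a finger pad.
Only numpy, scipy, OpenCV 4.12 (cv2) and the standard library are available. Lean on these libraries where they do the work, as an engineer would, in place of code of your own. Each camera call takes 0.05 s, during which the arm holds its last target. There are 200 camera calls.

## Working session

There is one attempt and no reset: what is moved stays moved. The work goes in short steps, Python scripts to look and compute and a shell command to move; the robot and the scene stay as the last step left them, time stands still between calls to the robot, and variables do not carry over. Pictures are saved under pics/ and viewed, at most 13 in all, crops included, and the job is handed in when it is done.

```bash
mkdir -p pics; python3 - <<'E'
from workcell import ctrl
import cv2,json
o=ctrl.get_obs();print(o)
for n in("top","scene","wrist"):
    im=ctrl.get_image(n);cv2.imwrite(f"pics/{n}0.png",im[:,:,::-1])
    print(n,ctrl.camera_params(n))
E
ls
```

```text
{'t': 0.0, 'qpos': array([ 1.32299815e+00,  4.23797438e-01,  1.63066020e+00, -2.00348516e-05,
        1.08861563e+00, -1.90106239e-02]), 'qvel': array([-0.00056367, -0.00076379, -0.00010968, -0.00022895, -0.00113046,
        0.0003109 ]), 'joint_torque': array([ 3.86846179e-03, -5.44606769e+01, -2.73682523e+01,  6.47458225e-02,
        2.25094298e-02, -1.07791022e-04]), 'ee_pos': array([141.59289209, 608.15416415, 196.54053681]), 'orientation': array([-3.58560271e-01, -3.12088237e+00,  2.30865444e-03]), 'ft_force': array([ 0.3565153 , -0.29385336,  0.37138337]), 'moment': array([0.01013643, 0.02870958, 0.0096541 ]), 'grasp_force': 0.0, 'width': 87.69427453233881}
top {'vfov': 54.835359207630916, 'cx': 253.88211848477624, 'cy': 193.2274609430049, 'k1': 0.002407742616568757, 'R': array([[ 0.01588152, -0.99951493,  0.02678942],
       [-0.98173146, -0.02066852, -0.18914584],
       [ 0.18960779, -0.02329609, -0.98158351]]), 't': array([ -83.65888819,  501.38704412, 1031.34799472])}
scene {'vfov': 51.67811877031954, 'cx': 250.4206077735993, 'cy': 188.3067600840932, 'k1': -0.05441533372205226, 'R': array([[-0.20980416,  0.97773869, -0.0030451 ],
       [ 0.69158779,  0.14619865, -0.7073417 ],
       [-0.69115016, -0.15050918, -0.70686523]]), 't': array([ 170.51219378, -294.05728309, 1467.134086  ])}
wrist {'vfov': 70.65803000702736, 'cx': 257.44092265077904, 'cy': 189.01536200329548, 'k1': -0.000955641265744976, 'T_tool_cam': array([[-1.24461694e-03, -9.61276941e-01, -2.75581375e-01,
         7.45617380e+01],
       [ 9.99997491e-01, -1.70970602e-03,  1.44743874e-03,
         5.70687357e-01],
       [-1.86255262e-03, -2.75578882e-01,  9.61276657e-01,
        -1.88245761e+02],
       [ 0.00000000e+00,  0.00000000e+00,  0.00000000e+00,
         1.00000000e+00]])}
pics
```

View pics/top0.png

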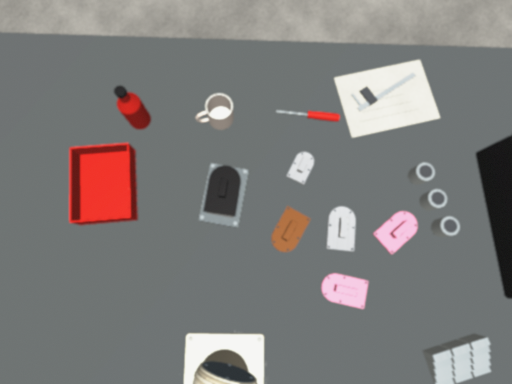

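View pics/scene0.png

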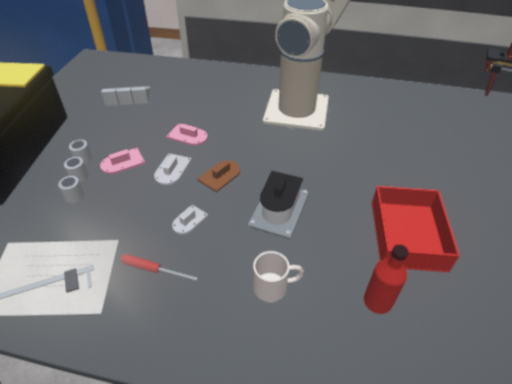

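```bash
cat > h.py <<'E'
import numpy as np,cv2
from scipy.spatial.transform import Rotation as Ro
from workcell import ctrl
def cam(n,o=None):
    p=ctrl.camera_params(n)
    if n=="wrist":
        Rt=Ro.from_rotvec(o["orientation"]).as_matrix();T=p["T_tool_cam"]
        Rc=Rt@T[:3,:3];c=Rt@T[:3,3]+o["ee_pos"];R=Rc.T;t=-R@c
    else: R,t=p["R"],p["t"]
    f=192/np.tan(np.radians(p["vfov"]/2))
    return dict(R=R,t=t,f=f,c=np.array([p["cx"],p["cy"]]),k=p["k1"])
def proj(C,X):
    x=np.atleast_2d(X)@C["R"].T+C["t"];s=x[:,:2]/x[:,2:]
    return s*(1+C["k"]*(s**2).sum(1,keepdims=True))*C["f"]+C["c"]
def plane(C,px,z):
    d=(np.atleast_2d(px).astype(float)-C["c"])/C["f"];s=d.copy()
    for _ in range(10): s=d/(1+C["k"]*(s**2).sum(1,keepdims=True))
    r=np.c_[s,np.ones(len(s))]@C["R"];o=-C["R"].T@C["t"]
    return (o+r*((z-o[2])/r[:,2])[:,None])
def grab(n,name):
    o=ctrl.get_obs();im=ctrl.get_image(n)[:,:,::-1].copy();cv2.imwrite(f"pics/{name}.png",im)
    return o,im,cam(n,o)
E
python3 - <<'E'
from h import *
im=cv2.imread("pics/top0.png");C=cam("top")
hsv=cv2.cvtColor(im,cv2.COLOR_BGR2HSV)
g=((hsv[...,2]>140)&(hsv[...,1]<40)).astype(np.uint8)
def rep(nm,m,box,z):
    x0,y0,x1,y1=box;k=np.zeros_like(m);k[y0:y1,x0:x1]=m[y0:y1,x0:x1]
    k=cv2.morphologyEx(k,cv2.MORPH_CLOSE,np.ones((5,5)))
    c=max(cv2.findContours(k,0,1)[0],key=cv2.contourArea)[:,0]
    P=plane(C,c,z)[:,:2].astype(np.float32);r=cv2.minAreaRect(P)
    M=cv2.moments(P[:,None]);cen=np.array([M['m10'],M['m01']])/M['m00']
    print(nm,r,"centroid-off",cen-np.array(r[0]))
rep("big",g,(320,195,365,260),8);rep("small",g,(280,145,320,190),8)
rep("tc",(hsv[...,2]<45).astype(np.uint8),(195,155,255,230),78)
rep("bin",((hsv[...,2]>60)&(hsv[...,1]>180)).astype(np.uint8),(60,135,140,230),70)
for n in["mug (219,118)","bottle(140,120)"]:
    print(n,plane(C,[eval(n[n.find('('):])],0))
a=np.hstack([cv2.resize(im[195:260,320:365],None,fx=8,fy=8,interpolation=2),cv2.resize(im[145:210,275:325],None,fx=8,fy=8)])
cv2.imwrite("pics/crop.png",a)
E
```

```text
big ((410.984619140625, -339.0660400390625), (86.01717376708984, 134.8083038330078), 84.93623352050781) centroid-off [-3.44285603  0.44027998]
small ((599.73095703125, -221.16497802734375), (63.44627380371094, 102.0080337524414), 64.24697875976562) centroid-off [-2.44934991  1.50258034]
tc ((486.19720458984375, 16.11850357055664), (5.207400321960449, 17.596132278442383), 10.855198860168457) centroid-off [-0.0359003   0.18688877]
bin ((520.9217529296875, 357.64849853515625), (222.19093322753906, 180.6832275390625), 6.205646514892578) centroid-off [-0.41553437  0.88033842]
mug (219,118) [[752.75139705  38.86558324   0.        ]]
bottle(140,120) [[739.35969445 286.51704693   0.        ]]
```

View pics/crop.png

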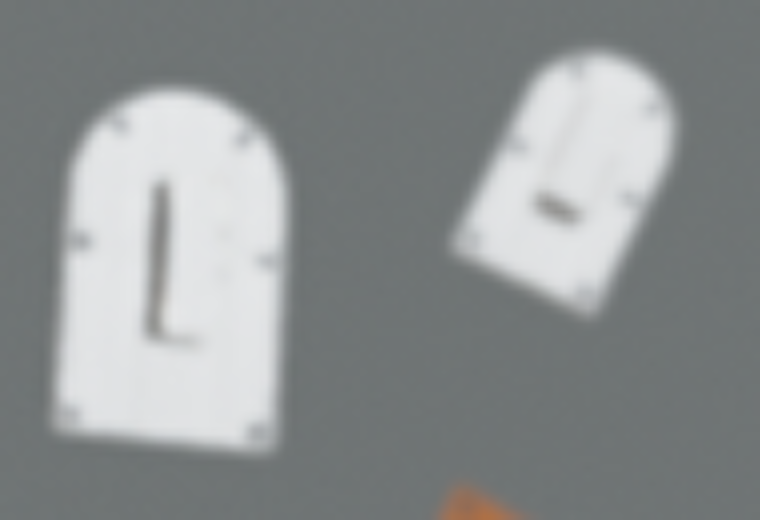

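Silver plates in the top view are the large one at (341,229) and the small one at (301,167). The brown (290,230) and pink (397,231), (345,290) lookalikes are excluded by the task. The large plate measures about 130x80, so it matches the housing. Its round end points to world +x. Next I work out the move to above the housing.

```bash
cat >> h.py <<'E'
def delta(pos,yaw,o=None):
    """tool-frame shift to pos (TCP), then turn to tool-down with tool y along yaw+90 (mod pi)"""
    o=o or ctrl.get_obs();R=Ro.from_rotvec(o["orientation"]).as_matrix()
    d=R.T@(np.array(pos)-o["ee_pos"])
    best=min((Ro.from_matrix(R.T@np.array([[-c,s,0],[s,c,0],[0,0,-1.]]).T.T) for c,s in [( np.cos(yaw),-np.sin(yaw)),(-np.cos(yaw),np.sin(yaw))]),key=lambda r:r.magnitude())
    print("pos",o["ee_pos"].round(1),"t",o["t"],"lin",d.round(1),"ang",best.as_rotvec().round(3),"F",o["ft_force"].round(1),"w",round(o["width"],1),"q",o["qpos"].round(2))
E
python3 - <<'E'
from h import *
C=cam("top");P=plane(C,[(224,190),(230,166),(217,218)],78);print(P)
delta([*P[0][:2],200],np.radians(-10))
E
```

```text
[[504.78069702  11.24203086  78.        ]
 [575.49341452  -3.77977285  78.        ]
 [424.56012154  28.28131252  78.        ]]
pos [141.6 608.3 196.7] t 0.15 lin [-489.1 -499.1   -2.7] ang [-0.001 -0.    -0.054] F [-0.4  0.4 -0.6] w 87.6 q [ 1.32  0.42  1.63 -0.    1.09 -0.02]
```

```bash
python3 -m pendant '{"grip":[1,1,1,1,1,1,1,1,1,1],"linear":[[-24.5,-25,0],[-24.5,-25,0],[-24.5,-25,0],[-24.5,-25,0],[-24.5,-25,0],[-24.5,-25,0],[-24.5,-25,0],[-24.5,-25,0],[-24.5,-25,0],[-24.5,-25,0]],"angular":[[0,0,0],[0,0,0],[0,0,0],[0,0,0],[0,0,0],[0,0,0],[0,0,0],[0,0,0],[0,0,0],[0,0,0]]}'
python3 -m pendant '{"grip":[1,1,1,1,1,1,1,1,1,1,1],"linear":[[-24.5,-25,0],[-24.5,-25,0],[-24.5,-25,0],[-24.5,-25,0],[-24.5,-25,0],[-24.5,-25,0],[-24.5,-25,0],[-24.5,-25,0],[-24.5,-25,0],[-24.5,-25,0],[0,0,0]],"angular":[[0,0,0],[0,0,0],[0,0,0],[0,0,0],[0,0,0],[0,0,0],[0,0,0],[0,0,0],[0,0,-0.054],[0,0,0],[0,0,0]]}'
python3 - <<'E'
from h import *
o,im,C=grab("wrist","w1");delta([505,11,200],np.radians(-10),o)
E
```

```text
t: 0.98
ee_pos: [324.1, 308.1, 197.3]
orientation: [0.358, 3.121, -0.0]
ft_force: [-0.7, 0.2, 0.5]
width: 87.8
grasp_force: 0.0
t: 1.9
ee_pos: [510.4, 7.5, 197.5]
orientation: [0.279, 3.126, -0.002]
ft_force: [-0.1, 0.5, 0.8]
width: 87.7
grasp_force: 0.0
pos [510.4   7.5 197.5] t 1.9 lin [ 5.9  2.5 -2.5] ang [-0.001  0.003 -0.004] F [-0.1  0.5  0.8] w 87.7 q [-0.01  0.25  1.88 -0.    1.   -1.4 ]
```

View pics/w1.png

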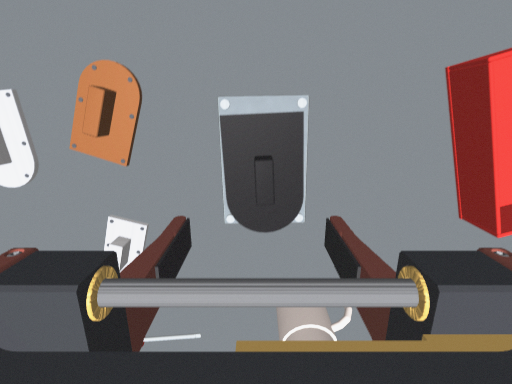

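The wrist view shows the transit cover from (220,113) down to its round tip at (265,232), with the rib at (264,180). The base plate corners are at (225,104), (302,102), (230,219) and (300,217). The matching cover sits at the left edge, and the bin is at upper right.

```bash
cat >> h.py <<'E'
from scipy.optimize import least_squares
def outline(L,W):
    a=np.linspace(-np.pi/2,np.pi/2,60)
    return np.r_[[[-L/2,-W/2]],np.c_[L/2-W/2+W/2*np.cos(a),W/2*np.sin(a)],[[-L/2,W/2]]]
def hull(C,p,L,W,z0,z1):
    x,y,a=p;q=outline(L,W)@np.array([[np.cos(a),np.sin(a)],[-np.sin(a),np.cos(a)]])+[x,y]
    P=np.r_[np.c_[q,np.full(len(q),z0)],np.c_[q,np.full(len(q),z1)]]
    return cv2.convexHull(proj(C,P).astype(np.float32))
def fit(C,mask,L,W,z0,z1,p0,seed=None):
    n,lab,st,_=cv2.connectedComponentsWithStats(mask.astype(np.uint8))
    s=tuple(np.int32(seed)) if seed is not None else tuple(np.int32(proj(C,[p0[0],p0[1],z1])[0]))
    l=lab[s[1],s[0]] if lab[s[1],s[0]] else 1+np.argmax(st[1:,4])
    c=max(cv2.findContours((lab==l).astype(np.uint8),0,1)[0],key=cv2.contourArea)[:,0].astype(np.float32)
    c=c[(c.min(1)>2)&(c[:,0]<509)]
    def res(p):
        h=hull(C,p,L,W,z0,z1);return np.array([cv2.pointPolygonTest(h,(float(u),float(v)),True) for u,v in c])-.5
    r=least_squares(res,p0,x_scale=[1,1,.01],loss="soft_l1",diff_step=1e-4)
    print("fit",r.x.round(2),"deg",np.degrees(r.x[2]).round(2),"res px",np.abs(res(r.x)).mean().round(2),"n",len(c),"area",st[l])
    return r.x
E
python3 - <<'E'
from h import *
im=cv2.imread("pics/w1.png")
import workcell
o=ctrl.get_obs();C=cam("wrist",o)
m=np.zeros(im.shape[:2],np.uint8);b=im.max(2);print(b[200,300],b[150,230],b[150,215],b[160,263],b[180,306],b[105,260])
m[90:250,205:320]=b[90:250,205:320]<55
p=fit(C,m,142,92,72,78,[505,11,np.radians(-11)])
delta([p[0],p[1],110],p[2],o)
# base plate corners check z=12
print(plane(C,[(225,104),(302,102),(230,219),(300,217)],12).round(1))
E
```

```text
60 70 143 49 139 199
fit [500.27 -35.61   0.89] deg 51.04 res px 2.92 n 141 area [254 155  21  50 162]
pos [508.5   9.4 197.1] t 1.95 lin [  0.2 -45.7  87.1] ang [-0.    0.   -1.07] F [-0.3 -0.7  0.8] w 87.4 q [-0.    0.25  1.88 -0.    1.   -1.4 ]
[[418.7 -16.6  12. ]
 [434.3  83.5  12. ]
 [579.  -43.6  12. ]
 [594.5  58.8  12. ]]
```

```bash
python3 - <<'E'
from h import *
for i in range(2):
    o,im,C=grab("wrist","w2%d"%i)
    m=np.zeros(im.shape[:2],np.uint8);b=im.max(2)
    m[90:250,205:320]=b[90:250,205:320]<105
    p=fit(C,m,142,92,72,78,[505,11,np.radians(-11)])
    delta([p[0],p[1],100],p[2],o)
    print(plane(C,[(225,104),(302,102),(230,219),(300,217)],12).round(1).mean(0))
E
```

```text
fit [ 5.1083e+02  1.5580e+01 -1.3000e-01] deg -7.68 res px 0.25 n 349 area [ 218  114   84  121 8761]
pos [508.5   9.4 197.1] t 1.95 lin [-1.1  6.6 97.1] ang [-0.     0.001 -0.045] F [-0.3 -0.7  0.8] w 87.4 q [-0.    0.25  1.88 -0.    1.   -1.4 ]
[506.625  20.5    12.   ]
fit [ 5.1096e+02  1.5480e+01 -1.3000e-01] deg -7.65 res px 0.24 n 350 area [ 217  116   84  120 8739]
pos [507.2  10.6 196.9] t 2.0 lin [-2.9  5.4 96.9] ang [ 0.    -0.001 -0.044] F [-1.2 -0.4  0.1] w 87.6 q [-0.    0.25  1.89  0.    1.   -1.4 ]
[505.    21.85  12.  ]
```

```bash
python3 -m pendant '{"grip":[1,1,1,1,1,1,1],"linear":[[-3,5.4,0],[0,0,20],[0,0,25],[0,0,25],[0,0,10],[0,0,0],[0,0,0]],"angular":[[0,0,-0.044],[0,0,0],[0,0,0],[0,0,0],[0,0,0],[0,0,0],[0,0,0]]}'
python3 - <<'E'
from h import *
delta([510.9,15.5,83],np.radians(-7.7))
E
```

```text
t: 2.63
ee_pos: [510.6, 17.2, 117.4]
orientation: [-0.203, -3.134, 0.0]
ft_force: [-0.4, 0.2, -0.5]
width: 87.5
grasp_force: 0.0
pos [510.6  17.2 117.4] t 2.6333 lin [-0.6 -1.6 34.4] ang [-0.    -0.001  0.005] F [-0.4  0.2 -0.5] w 87.5 q [ 0.01  0.37  1.94  0.    0.83 -1.43]
```

```bash
python3 -m pendant '{"grip":[1,1,1,1,-1,-1,-1,-1,-1,-1,-1,-1],"linear":[[-0.5,-1.5,12],[0,0,12],[0,0,10],[0,0,0],[0,0,0],[0,0,0],[0,0,0],[0,0,0],[0,0,0],[0,0,0],[0,0,0],[0,0,0]],"angular":[[0,0,0],[0,0,0],[0,0,0],[0,0,0],[0,0,0],[0,0,0],[0,0,0],[0,0,0],[0,0,0],[0,0,0],[0,0,0],[0,0,0]]}'
python3 -m pendant '{"grip":[-1,-1,-1,-1,-1],"linear":[[0,0,0],[0,0,0],[0,0,0],[0,0,0],[0,0,0]],"angular":[[0,0,0],[0,0,0],[0,0,0],[0,0,0],[0,0,0]]}'
```

```text
t: 3.63
ee_pos: [511.4, 14.9, 83.3]
orientation: [0.205, 3.135, 0.0]
ft_force: [0.2, 1.1, -0.1]
width: 37.5
grasp_force: 0.0
t: 4.05
ee_pos: [511.3, 14.9, 83.3]
orientation: [-0.205, -3.135, 0.0]
ft_force: [-0.1, 0.1, -1.0]
width: 4.8
grasp_force: 0.0
```

```bash
python3 - <<'E'
from h import *
o,im,C=grab("wrist","w3");o2,im2,_=grab("scene","s3")
C2=cam("scene");u=proj(C2,[511,15,90])[0].astype(int)
a=np.hstack([im,cv2.resize(im2[u[1]-60:u[1]+60,u[0]-45:u[0]+45],(288,384))]);print(a.shape,u)
cv2.imwrite("pics/w3v.png",a)
print(o["width"],o["ee_pos"])
E
```

```text
(384, 800, 3) [279 187]
4.781198588004538 [511.32898556  14.87223842  83.25971064]
```

View pics/w3v.png

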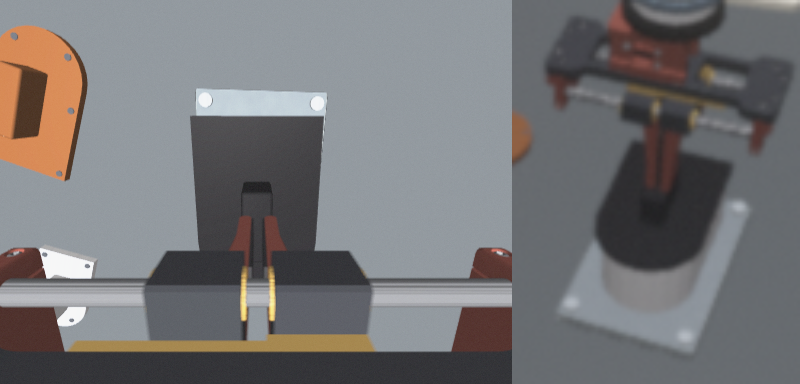

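```bash
python3 -m pendant '{"grip":[-1,-1,-1,-1],"linear":[[0,0,0],[0,0,0],[0,0,0],[0,0,0]],"angular":[[0,0,0],[0,0,0],[0,0,0],[0,0,0]]}'
python3 - <<'E'
from h import *
a=cv2.imread("pics/w3.png")[150:260,180:335];a=cv2.resize(a,None,fx=5,fy=5,interpolation=2)
a=np.clip(a.astype(float)*1.8,0,255).astype(np.uint8);cv2.imwrite("pics/w3c.png",a)
C=cam("wrist",ctrl.get_obs());print(proj(C,[[511,15,83],[511,15,102]]))
c,s=np.cos(-.134),np.sin(-.134)
for z in(78,108):print(z,[(proj(C,[510.9+c*u-s*v,15.5+s*u+c*v,z])[0].round()).tolist() for u in(-25,25) for v in(-10,10)])
E
```

```text
t: 4.48
ee_pos: [511.3, 14.9, 83.3]
orientation: [-0.205, -3.135, 0.0]
ft_force: [0.1, 0.3, -0.4]
width: 0.8
grasp_force: 0.0
[[256.56543979 214.9662549 ]
 [256.52809392 225.28795108]]
78 [[244.0, 181.0], [271.0, 181.0], [244.0, 242.0], [270.0, 242.0]]
108 [[241.0, 192.0], [273.0, 192.0], [242.0, 263.0], [272.0, 263.0]]
```

View pics/w3c.png

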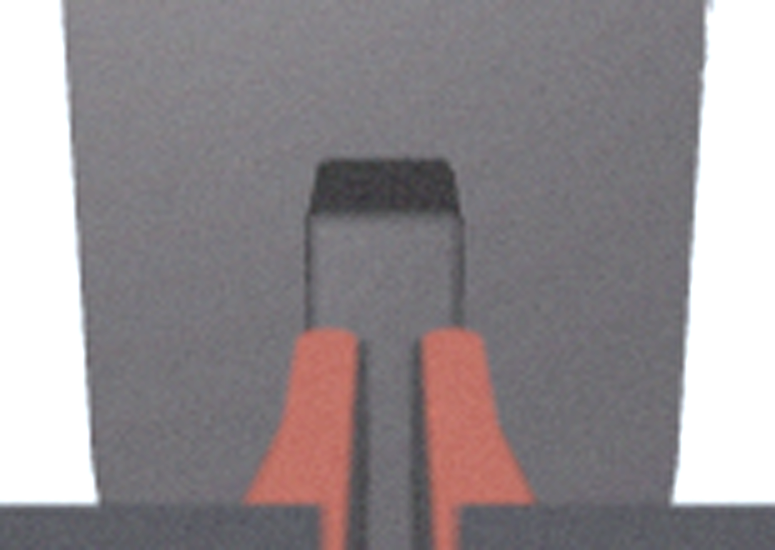

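```bash
python3 -m pendant '{"grip":[-1,-1,-1],"linear":[[0,0,1],[0,0,1],[0,0,0]],"angular":[[0,0,0],[0,0,0],[0,0,0]]}'
python3 - <<'E'
from h import *
o,im,C=grab("wrist","w4")
p=ctrl.camera_params("wrist");print(o["ee_pos"],o["width"],o["ft_force"])
a=cv2.resize(im[170:260,200:315],None,fx=5,fy=5,interpolation=2)
cv2.imwrite("pics/w4c.png",np.clip(a*1.8,0,255).astype(np.uint8))
# red finger rows
hsv=cv2.cvtColor(im,cv2.COLOR_BGR2HSV);m=(hsv[...,1]>90)&(hsv[...,2]>60)&((hsv[...,0]<12)|(hsv[...,0]>170))
m=m[180:250,225:290];print([(180+i,225+np.flatnonzero(r).min(),225+np.flatnonzero(r).max()) for i,r in enumerate(m) if r.any()][:8:2])
T=p["T_tool_cam"];Ti=np.linalg.inv(T)
Cc=dict(R=Ti[:3,:3],t=Ti[:3,3],f=C["f"],c=C["c"],k=C["k"])
for x in(0,5,10,12):
  print(x,[(z,proj(Cc,[[x,0,z]])[0].round().tolist()) for z in(0,-10,-19,-25,-30)])
E
```

```text
t: 4.73
ee_pos: [511.5, 14.9, 82.9]
orientation: [0.205, 3.135, 0.0]
ft_force: [-6.4, -0.3, 19.3]
width: 0.6
grasp_force: 9.7
[511.51033279  14.86919228  82.8581834 ] 0.6045425519238773 [-6.37044985 -0.34309569 19.29899369]
[(216, np.int64(246), np.int64(270)), (218, np.int64(244), np.int64(271)), (220, np.int64(243), np.int64(272)), (222, np.int64(243), np.int64(272))]
0 [(0, [256.0, 216.0]), (-10, [256.0, 221.0]), (-19, [256.0, 226.0]), (-25, [256.0, 230.0]), (-30, [256.0, 233.0])]
5 [(0, [256.0, 209.0]), (-10, [256.0, 214.0]), (-19, [256.0, 219.0]), (-25, [256.0, 223.0]), (-30, [256.0, 226.0])]
10 [(0, [256.0, 203.0]), (-10, [256.0, 207.0]), (-19, [256.0, 212.0]), (-25, [256.0, 215.0]), (-30, [256.0, 218.0])]
12 [(0, [256.0, 200.0]), (-10, [256.0, 205.0]), (-19, [256.0, 209.0]), (-25, [256.0, 212.0]), (-30, [256.0, 215.0])]
```

Contact at a reported z of 83 means the real fingertips sit about 25 mm higher than the stated TCP: the rib top is at 108, which the picture confirms. I'll correct by going about 24 mm deeper.

```bash
python3 -m pendant '{"grip":[-1,1,1,1,1,1,1,1,1,1],"linear":[[0,0,-7],[0,0,0],[0,0,0],[0,0,0],[0,0,0],[0,0,0],[0,0,0],[0,0,0],[0,0,0],[0,0,0]],"angular":[[0,0,0],[0,0,0],[0,0,0],[0,0,0],[0,0,0],[0,0,0],[0,0,0],[0,0,0],[0,0,0],[0,0,0]]}'
python3 -m pendant '{"grip":[1,1,1,1,1,1],"linear":[[0,0,7],[0,0,7],[0,0,7],[0,0,4],[0,0,2],[0,0,0]],"angular":[[0,0,0],[0,0,0],[0,0,0],[0,0,0],[0,0,0],[0,0,0]]}'
```

```text
t: 5.62
ee_pos: [511.3, 14.9, 88.2]
orientation: [-0.205, -3.135, -0.0]
ft_force: [0.4, 0.0, -0.0]
width: 56.6
grasp_force: 0.0
t: 6.12
ee_pos: [510.8, 14.9, 60.5]
orientation: [-0.205, -3.133, 0.0]
ft_force: [-0.2, 0.1, -0.4]
width: 87.5
grasp_force: 0.0
```

```bash
python3 -m pendant '{"grip":[-1,-1,-1,-1,-1,-1,-1,-1,-1,-1,-1,-1],"linear":[[0,0,0],[0,0,0],[0,0,0],[0,0,0],[0,0,0],[0,0,0],[0,0,0],[0,0,0],[0,0,0],[0,0,0],[0,0,0],[0,0,0]],"angular":[[0,0,0],[0,0,0],[0,0,0],[0,0,0],[0,0,0],[0,0,0],[0,0,0],[0,0,0],[0,0,0],[0,0,0],[0,0,0],[0,0,0]]}'
python3 -m pendant '{"grip":[-1,-1,-1,-1,-1,-1],"linear":[[0,0,-1],[0,0,-5],[0,0,-10],[0,0,-15],[0,0,-15],[0,0,0]],"angular":[[0,0,0],[0,0,0],[0,0,0],[0,0,0],[0,0,0],[0,0,0]]}'
python3 - <<'E'
from h import *
delta([521,357,120],np.radians(-7.7+90))
delta([521,357,120],np.radians(7))
E
```

```text
t: 7.12
ee_pos: [511.3, 14.9, 61.3]
orientation: [0.205, 3.135, -0.0]
ft_force: [0.2, 0.6, 0.1]
width: 20.1
grasp_force: 30.0
t: 7.62
ee_pos: [513.4, 14.9, 110.3]
orientation: [0.205, 3.13, 0.001]
ft_force: [1.6, 0.2, -0.7]
width: 19.8
grasp_force: 30.0
pos [513.4  14.9 110.3] t 7.6167 lin [ 37.  340.2  -9.6] ang [-0.003  0.004 -1.567] F [ 1.6  0.2 -0.7] w 19.8 q [ 0.01  0.39  1.94 -0.    0.81 -1.43]
pos [513.4  14.9 110.3] t 7.6167 lin [ 37.  340.2  -9.6] ang [ 0.     0.005 -0.253] F [ 1.6  0.2 -0.7] w 19.8 q [ 0.01  0.39  1.94 -0.    0.81 -1.43]
```

```bash
python3 -m pendant '{"grip":[-1,-1,-1,-1,-1,-1,-1,-1,-1,-1,-1,-1],"linear":[[2,10,-3],[2.5,20,-3],[3.5,31,-3],[3.5,31,0],[3.5,31,0],[3.5,31,0],[3.5,31,0],[3.5,31,0],[3.5,31,0],[3.5,31,0],[3,31,0],[1.5,31,0]],"angular":[[0,0,0],[0,0,0],[0,0,0],[0,0,0],[0,0,0],[0,0,0],[0,0,0],[0,0,0],[0,0,0],[0,0,0],[0,0,0],[0,0,0]]}'
python3 -m pendant '{"grip":[-1,-1,-1,-1,-1],"linear":[[0,0,0],[0,0,0],[0,0,0],[0,0,0],[0,0,0]],"angular":[[0,0,-0.08],[0,0,-0.08],[0,0,-0.08],[0,0,0],[0,0,0]]}'
python3 - <<'E'
from h import *
o,im,C=grab("wrist","w5");grab("scene","s5")
delta([521,357,120],np.radians(6),o)
E
```

```text
t: 8.62
ee_pos: [517.5, 358.7, 115.4]
orientation: [-0.205, -3.133, 0.002]
ft_force: [0.4, 0.0, -1.2]
width: 19.6
grasp_force: 30.0
t: 9.03
ee_pos: [518.1, 357.0, 115.5]
orientation: [0.168, -3.136, 0.001]
ft_force: [1.1, -0.8, -1.6]
width: 20.0
grasp_force: 30.0
pos [518.1 357.  115.5] t 9.0333 lin [-2.8 -0.3 -4.5] ang [-0.001 -0.001  0.002] F [ 1.1 -0.8 -1.6] w 20.0 q [ 0.58  0.53  1.67  0.    0.94 -1.09]
```

View pics/w5.png

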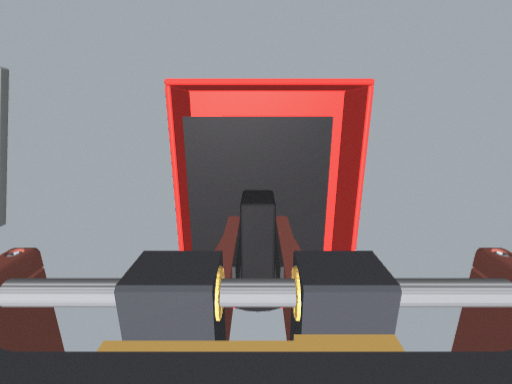

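```bash
python3 -m pendant '{"grip":[-1,-1,-1,-1,-1,-1,-1],"linear":[[-3,0,15],[0,0,25],[0,0,25],[0,0,25],[0,0,18],[0,0,9],[0,0,0]],"angular":[[0,0,0],[0,0,0],[0,0,0],[0,0,0],[0,0,0],[0,0,0],[0,0,0]]}'
python3 -m pendant '{"grip":[0.2,0.2,0.2,0.2,0.2,0.2,0.2,0.2,0.2],"linear":[[0,0,0],[0,0,0],[0,0,0],[0,0,0],[0,0,0],[0,0,0],[0,0,0],[0,0,0],[0,0,0]],"angular":[[0,0,0],[0,0,0],[0,0,0],[0,0,0],[0,0,0],[0,0,0],[0,0,0],[0,0,0],[0,0,0]]}'
python3 -m pendant '{"grip":[0.2,0.2,0.2,0.2,0.2,0.2,0.2,0.2],"linear":[[0,0,-10],[0,0,-20],[0,0,-25],[0,0,-30],[0,0,-30],[0,0,-30],[0,0,-30],[0,0,-15]],"angular":[[0,0,0],[0,0,0],[0,0,0],[0,0,0],[0,0,0],[0,0,0],[0,0,0],[0,0,0]]}'
python3 - <<'E'
from h import *
delta([507,16,190],np.radians(-7.7))
E
```

```text
t: 9.72
ee_pos: [520.4, 355.9, -3.7]
orientation: [0.17, -3.133, 0.004]
ft_force: [-1.0, -0.7, -0.9]
width: 20.0
grasp_force: 30.0
t: 10.47
ee_pos: [522.0, 357.1, -0.6]
orientation: [-0.171, 3.137, 0.0]
ft_force: [0.5, 0.1, 0.3]
width: 52.8
grasp_force: 0.0
t: 11.13
ee_pos: [523.3, 358.1, 194.2]
orientation: [-0.171, 3.132, 0.004]
ft_force: [0.6, 0.1, 0.3]
width: 52.9
grasp_force: 0.0
pos [523.3 358.1 194.2] t 11.1333 lin [  53.5 -338.2    3.1] ang [0.003 0.004 0.244] F [0.6 0.1 0.3] w 52.9 q [ 0.58  0.44  1.62  0.    1.08 -1.1 ]
```

```bash
python3 -m pendant '{"grip":[1,1,1,1,1,1,1,1,1,1,1,1],"linear":[[3,-20,0],[5.5,-34,0],[5.5,-34,0],[5.5,-34,0],[5.5,-34,0],[5.5,-34,0],[5.5,-34,0],[5.5,-34,0],[5.5,-34,0],[5.5,-34,0],[1,-12,3],[0,0,0]],"angular":[[0,0,0],[0,0,0],[0,0,0],[0,0,0],[0,0,0],[0,0,0],[0,0,0],[0,0,0],[0,0,0],[0,0,0],[0,0,0.12],[0,0,0.12]]}'
python3 -m pendant '{"grip":[1,1,1,1],"linear":[[0,0,0],[0,0,0],[0,0,0],[0,0,0]],"angular":[[0,0,0],[0,0,0],[0,0,0],[0,0,0]]}'
python3 - <<'E'
from h import *
o,im,C=grab("wrist","w6")
delta([411,-339,190],np.radians(-5),o)
print(im[150,200:320].max(1))
ot,imt,_=grab("top","top6")
cv2.imwrite("pics/w6v.png",np.hstack([im,imt[100:300,50:250].repeat(2,0)[:384,::1][:, :200]]))
E
```

```text
t: 12.13
ee_pos: [505.2, 12.5, 186.7]
orientation: [0.219, 3.134, -0.001]
ft_force: [-0.3, 0.3, -0.3]
width: 87.7
grasp_force: 0.0
t: 12.47
ee_pos: [505.7, 15.9, 186.5]
orientation: [0.2, 3.135, 0.0]
ft_force: [0.2, 0.5, -0.4]
width: 88.0
grasp_force: 0.0
pos [505.7  15.9 186.5] t 12.4667 lin [  48.8 -364.    -3.5] ang [ 0.    0.   -0.04] F [ 0.2  0.5 -0.4] w 88.0 q [ 0.01  0.26  1.9   0.    0.98 -1.44]
[126 126 128 127 126 127 127 127 125 126 129 124 125 129 155 176 172 172
 173 173 173 175 178 219 240 240 240 240 240 240 239 240 240 238 141 102
 110 206 238 239 238 237 237 237 234 231 232 229 229 230 232 234 235 233
 220 116 111 111 110 114 109 114 109 192 233 233 231 234 235 230 233 234
 233 232 238 238 238 237 238 239 217 113 114 118 179 240 240 240 240 240
 240 240 240 239 239 209 175 174 175 177 173 178 174 147 126 127 125 127
 128 126 125 126 125 124 128 125 126 126 125 127]
```

View pics/w6v.png

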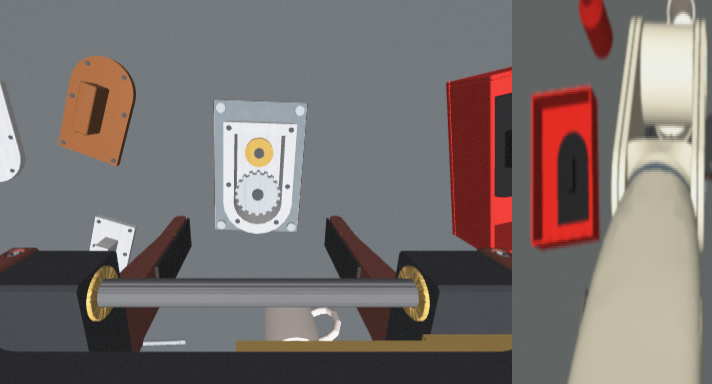

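The picture shows the open housing with its rim from (223,122) to the round tip at (258,234). The transit cover is flat in the bin (top view, right).

```bash
python3 - <<'E'
from h import *
for i in range(2):
    o,im,C=grab("wrist","w7%d"%i)
    m=np.zeros(im.shape[:2],np.uint8);m[110:242,205:312]=im.max(2)[110:242,205:312]>207
    s=(230,200)
    for z in (70,40): p=fit(C,m,130,80,z,72,[507,18,-.13],s)
m=im.copy();cv2.polylines(m,[hull(C,p,130,80,71,72).astype(np.int32)],True,(0,0,255))
delta([411,-339,190],np.radians(-5),o)
E
```

```text
fit [ 5.086e+02  1.678e+01 -1.600e-01] deg -9.21 res px 0.42 n 320 area [ 223  122   74  112 5855]
fit [ 5.0939e+02  1.6660e+01 -1.6000e-01] deg -9.2 res px 0.36 n 320 area [ 223  122   74  112 5855]
fit [ 5.0862e+02  1.6920e+01 -1.6000e-01] deg -9.03 res px 0.41 n 320 area [ 223  122   74  112 5832]
fit [ 5.0942e+02  1.6800e+01 -1.6000e-01] deg -9.03 res px 0.34 n 320 area [ 223  122   74  112 5832]
pos [505.6  15.8 186.3] t 12.6167 lin [  48.3 -364.    -3.7] ang [-0.     0.    -0.041] F [-0.3  0.5 -0.2] w 87.7 q [ 0.01  0.26  1.9  -0.    0.98 -1.43]
```

```bash
python3 -m pendant '{"grip":[1,1,1,1,1,1,1,1,1,1,1,1],"linear":[[2,-16,0],[4,-32,3],[4,-32,5],[4,-32,5],[4,-32,7],[4,-32,7],[4,-32,7],[4,-32,7],[4,-32,7],[4,-32,7],[4,-32,5],[4,-28,3]],"angular":[[0,0,0],[0,0,0],[0,0,0],[0,0,0],[0,0,0],[0,0,0],[0,0,0],[0,0,0],[0,0,0],[0,0,0],[0,0,0],[0,0,0]]}'
python3 -m pendant '{"grip":[1,1,1,1,1],"linear":[[2,0,0],[0,0,0],[0,0,0],[0,0,0],[0,0,0]],"angular":[[0,0,-0.04],[0,0,0],[0,0,0],[0,0,0],[0,0,0]]}'
python3 - <<'E'
from h import *
o,im,C=grab("wrist","w8")
u=proj(C,[411-40,-339,8])[0];print(u,im[int(u[1]),int(u[0])-70:int(u[0])+70:2].max(1))
m=np.zeros(im.shape[:2],np.uint8);m[60:245,190:330]=im.max(2)[60:245,190:330]>195
p=fit(C,m,130,80,0,8,[411,-339,-.09],u)
delta([p[0],p[1],123],p[2],o)
cv2.imwrite("pics/w8v.png",np.hstack([im,cv2.cvtColor(m[:,185:335]*255,8)]))
E
```

```text
t: 13.67
ee_pos: [411.8, -341.2, 122.7]
orientation: [-0.204, -3.134, -0.0]
ft_force: [-0.3, 0.1, 0.1]
width: 88.1
grasp_force: 0.0
t: 14.08
ee_pos: [411.0, -338.5, 123.4]
orientation: [0.141, 3.138, 0.0]
ft_force: [0.2, -0.3, -0.7]
width: 87.2
grasp_force: 0.0
[252.93574253 143.74302821] [122 123 123 123 122 121 121 126 123 121 122 123 124 123 124 125 124 125
 123 125 234 232 234 235 237 235 234 234 235 234 235 236 235 236 235 235
 235 234 236 234 236 233 231 234 234 235 236 235 234 235 236 237 235 233
 233 233 122 124 121 124 123 124 123 123 123 122 124 121 123 122]
fit [ 4.1477e+02 -3.3805e+02 -9.0000e-02] deg -5.11 res px 0.21 n 319 area [ 221  124   73  110 6930]
pos [ 411.  -338.5  123.4] t 14.0833 lin [-3.7  0.8  0.4] ang [ 0.     0.    -0.001] F [ 0.2 -0.3 -0.7] w 87.2 q [-0.71  0.39  1.89  0.    0.86 -2.19]
```

View pics/w8v.png

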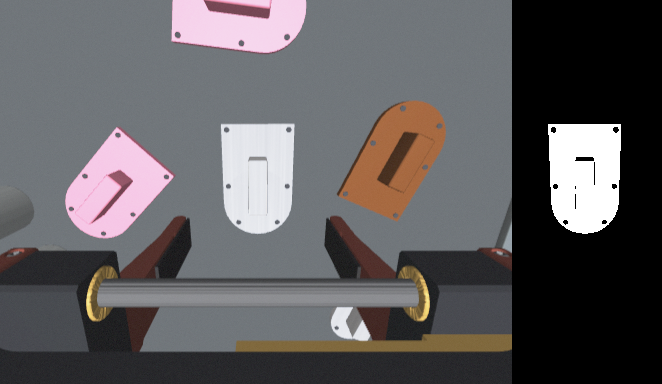

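The cover (221..294, 124..233) is silver with six holes and fits 130x80 to 0.21 px. The pink and brown decoys sit beside it, and the fingers clear them.

```bash
python3 -m pendant '{"grip":[1,1,1,1,1,1,1,1,1],"linear":[[-3.7,0.8,10],[0,0,25],[0,0,30],[0,0,30],[0,0,20],[0,0,10],[0,0,6],[0,0,3],[0,0,0]],"angular":[[0,0,0],[0,0,0],[0,0,0],[0,0,0],[0,0,0],[0,0,0],[0,0,0],[0,0,0],[0,0,0]]}'
python3 -m pendant '{"grip":[1,1],"linear":[[0,0,0],[0,0,0]],"angular":[[0,0,0],[0,0,0]]}'
python3 - <<'E'
from h import *
delta([414.8,-338.0,-12],np.radians(-5.1))
E
```

```text
t: 14.88
ee_pos: [414.7, -338.9, -10.7]
orientation: [0.142, 3.138, -0.0]
ft_force: [-0.8, 0.1, 1.2]
width: 88.0
grasp_force: 0.0
t: 15.05
ee_pos: [415.1, -339.5, -9.6]
orientation: [0.142, 3.137, -0.002]
ft_force: [0.3, 0.3, 0.2]
width: 87.6
grasp_force: 0.0
pos [ 415.1 -339.5   -9.6] t 15.05 lin [0.4 1.4 2.4] ang [-0.001  0.002 -0.002] F [0.3 0.3 0.2] w 87.6 q [-0.71  0.62  1.93 -0.    0.59 -2.19]
```

```bash
python3 -m pendant '{"grip":[1,1,-1,-1,-1,-1,-1,-1,-1,-1,-1,-1],"linear":[[0,1.4,0],[0,0,0],[0,0,0],[0,0,0],[0,0,0],[0,0,0],[0,0,0],[0,0,0],[0,0,0],[0,0,0],[0,0,0],[0,0,0]],"angular":[[0,0,0],[0,0,0],[0,0,0],[0,0,0],[0,0,0],[0,0,0],[0,0,0],[0,0,0],[0,0,0],[0,0,0],[0,0,0],[0,0,0]]}'
python3 -m pendant '{"grip":[-1,-1,-1],"linear":[[0,0,0],[0,0,0],[0,0,0]],"angular":[[0,0,0],[0,0,0],[0,0,0]]}'
python3 - <<'E'
from h import *
delta([414.8,-338.0,-12],np.radians(-5.1))
E
```

```text
t: 16.05
ee_pos: [414.4, -337.5, -10.8]
orientation: [-0.143, -3.138, -0.0]
ft_force: [-0.7, 0.4, 1.2]
width: 24.6
grasp_force: 0.0
t: 16.3
ee_pos: [414.5, -337.6, -10.7]
orientation: [0.143, 3.138, -0.0]
ft_force: [-0.4, -1.6, -0.4]
width: 19.7
grasp_force: 30.0
pos [ 414.5 -337.6  -10.7] t 16.3 lin [-0.3 -0.4  1.3] ang [-0.     0.    -0.002] F [-0.4 -1.6 -0.4] w 19.7 q [-0.71  0.62  1.93 -0.    0.59 -2.19]
```

```bash
python3 -m pendant '{"grip":[-1,-1,-1,-1,-1,-1,-1,-1],"linear":[[0,0,-3],[0,0,-8],[0,0,-15],[0,0,-25],[0,0,-25],[0,0,-25],[0,0,-15],[0,0,0]],"angular":[[0,0,0],[0,0,0],[0,0,0],[0,0,0],[0,0,0],[0,0,0],[0,0,0],[0,0,0]]}'
python3 - <<'E'
from h import *
o,im,C=grab("wrist","w9")
m=np.zeros(im.shape[:2],np.uint8);m[60:245,150:370]=im.max(2)[60:245,150:370]>195
cv2.imwrite("pics/w9v.png",im)
# cover visible part only: square end corners, in the held state
z=o["ee_pos"][2]+11+8
delta([508.8,17,105],np.radians(-9.1),o)
E
```

```text
t: 16.97
ee_pos: [416.1, -338.8, 108.9]
orientation: [0.142, 3.134, -0.006]
ft_force: [0.8, -0.8, -2.9]
width: 20.3
grasp_force: 30.0
pos [ 416.1 -338.8  108.9] t 16.9667 lin [-60.1 362.7   2.9] ang [-0.003  0.005  0.068] F [ 0.8 -0.8 -2.9] w 20.3 q [-0.71  0.42  1.89  0.    0.83 -2.19]
```

View pics/w9v.png

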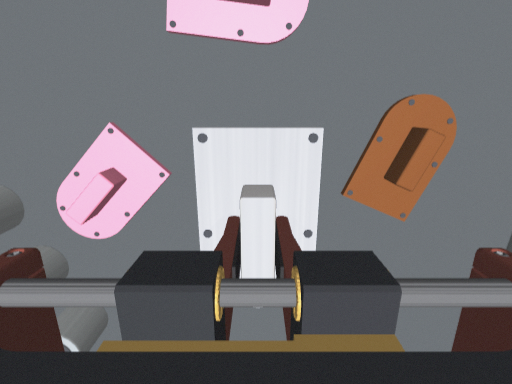

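The cover is held, with its square end at (193..322,128) level with the camera. Next I carry it over.

```bash
python3 -m pendant '{"grip":[-1,-1,-1,-1,-1,-1,-1,-1,-1,-1,-1,-1],"linear":[[-2,14,0],[-5,30,0],[-5.3,32,0],[-5.3,32,0],[-5.3,32,0],[-5.3,32,0],[-5.3,32,0],[-5.3,32,0],[-5.3,32,0],[-5.3,32,0],[-5.3,32,0],[-5,26,0]],"angular":[[0,0,0],[0,0,0],[0,0,0],[0,0,0],[0,0,0],[0,0,0],[0,0,0],[0,0,0],[0,0,0],[0,0,0],[0,0,0],[0,0,0]]}'
python3 -m pendant '{"grip":[-1,-1,-1,-1,-1],"linear":[[0,4.7,0],[0,0,0],[0,0,0],[0,0,0],[0,0,0]],"angular":[[0,0,0.068],[0,0,0],[0,0,0],[0,0,0],[0,0,0]]}'
python3 - <<'E'
from h import *
o,im,C=grab("wrist","w10")
delta([508.8,17,105],np.radians(-9.1),o)
# held square edge: subpixel fit
g=im.max(2).astype(float)
def edge(line,rev=False):
    l=line[::-1] if rev else line
    i=np.flatnonzero((l[:-1]<205)&(l[1:]>=205))[0];f=i+(205-l[i])/(l[i+1]-l[i]);return len(l)-1-f if rev else f
top=np.array([(u,100+edge(g[100:160,u])) for u in range(205,312,4)])
L=np.array([(165+edge(g[v,165:230]),v) for v in range(148,220,4)])
Rr=np.array([(290+edge(g[v,290:350],True),v) for v in range(148,220,4)])
zt=o["ee_pos"][2]+10.7+8
P,A,B=[plane(C,x,zt)[:,:2] for x in(top,L,Rr)]
def res(p):
    c,s=np.cos(p[2]),np.sin(p[2]);f=lambda X:(X-p[:2])@np.array([[c,-s],[s,c]])
    return np.r_[f(P)[:,0]+65,f(A)[:,1]+40,f(B)[:,1]-40]
r=least_squares(res,[509,17,-.16],loss="soft_l1");print(r.x,np.degrees(r.x[2]),np.abs(r.fun).max(),np.median(np.abs(r.fun)))
print(top[:2],top[-2:],L[0],Rr[0])
E
```

```text
t: 18.02
ee_pos: [504.7, 16.4, 103.6]
orientation: [-0.141, -3.135, -0.0]
ft_force: [0.0, -0.4, -3.3]
width: 19.6
grasp_force: 30.0
t: 18.43
ee_pos: [506.0, 17.6, 104.7]
orientation: [-0.249, -3.13, 0.0]
ft_force: [-0.3, 0.4, -2.9]
width: 19.7
grasp_force: 30.0
pos [506.   17.6 104.7] t 18.4333 lin [-2.9 -0.2 -0.3] ang [-0.    -0.001  0.   ] F [-0.3  0.4 -2.9] w 19.7 q [ 0.01  0.39  1.95 -0.    0.8  -1.4 ]
[ 5.06089613e+02  1.84130757e+01 -1.59513705e-01] -9.13946205824366 14.894584295050393 0.14052597481150286
[[205.         101.87878788]
 [209.         104.1       ]] [[305.         102.76666667]
 [309.         102.13636364]] [193.28571429 148.        ] [321.49206349 148.        ]
```

```bash
python3 - <<'E'
from h import *
def run(f,pos,rv,z,p0,box,thr):
    C=cam("wrist",dict(ee_pos=np.array(pos),orientation=np.array(rv)))
    im=cv2.imread(f"pics/{f}.png");x0,y0,x1,y1=box
    m=np.zeros(im.shape[:2],np.uint8);m[y0:y1,x0:x1]=im.max(2)[y0:y1,x0:x1]>thr
    n,lab,st,_=cv2.connectedComponentsWithStats(m);l=1+np.argmax(st[1:,4])
    c=max(cv2.findContours((lab==l).astype(np.uint8),0,1)[0],key=cv2.contourArea)[:,0].astype(np.float32)
    v0=c[:,1].min();row=[g for g in im[v0-8:v0+6,245].max(1)];print(f,v0,row)
    for nm,d in(("all",c),("noSq",c[c[:,1]>v0+4]),("noRound",c[c[:,1]<v0+70])):
        res=lambda p:np.array([cv2.pointPolygonTest(hull(C,p,130,80,z-.5,z),(float(u),float(v)),True) for u,v in d])-.5
        r=least_squares(res,p0,x_scale=[1,1,.01],loss="soft_l1",diff_step=1e-4)
        print(nm,r.x[:2].round(2),np.degrees(r.x[2]).round(2),np.abs(r.fun).mean().round(2), r.x[:2]-pos[:2])
for f in("w70","w71"): run(f,(505.65,15.85,186.4),(.2,3.135,0),72,[509,17,-.16],(205,110,312,242),207)
run("w8",(411,-338.5,123.4),(.141,3.138,0),8,[414.8,-338,-.09],(190,60,330,245),195)
E
```

```text
Traceback (most recent call last):
TypeError: slice indices must be integers or None or have an __index__ method
```

```bash
python3 - <<'E'
from h import *
def run(f,pos,rv,z,p0,box,thr):
    C=cam("wrist",dict(ee_pos=np.array(pos),orientation=np.array(rv)))
    im=cv2.imread(f"pics/{f}.png");x0,y0,x1,y1=box
    m=np.zeros(im.shape[:2],np.uint8);m[y0:y1,x0:x1]=im.max(2)[y0:y1,x0:x1]>thr
    n,lab,st,_=cv2.connectedComponentsWithStats(m);l=1+np.argmax(st[1:,4])
    c=max(cv2.findContours((lab==l).astype(np.uint8),0,1)[0],key=cv2.contourArea)[:,0].astype(np.float32)
    v0=int(c[:,1].min());print(f,v0,im[v0-8:v0+6,245].max(1),im[225:240,258].max(1))
    for nm,d in(("all",c),("noSq",c[c[:,1]>v0+4]),("noRound",c[c[:,1]<v0+70])):
        res=lambda p:np.array([cv2.pointPolygonTest(hull(C,p,130,80,z-.5,z),(float(u),float(v)),True) for u,v in d])-.5
        r=least_squares(res,p0,x_scale=[1,1,.01],loss="soft_l1",diff_step=1e-4)
        print(nm,r.x[:2].round(2),np.degrees(r.x[2]).round(2),np.abs(r.fun).mean().round(2), r.x[:2]-pos[:2])
for f in("w70","w71"): run(f,(505.65,15.85,186.4),(.2,3.135,0),72,[509,17,-.16],(205,110,312,242),207)
run("w8",(411,-338.5,123.4),(.141,3.138,0),8,[414.8,-338,-.09],(190,60,330,245),195)
E
```

```text
w70 122 [178 178 178 176 176 175 165 148 174 228 240 241 240 240] [240 240 240 240 240 240 240 240 214 125 126 126 124 124 126]
all [508.52  16.82] -9.16 0.43 [2.86592028 0.96987745]
noSq [509.34  16.7 ] -9.15 0.38 [3.6857574 0.8518632]
noRound [508.18  16.8 ] -9.25 0.36 [2.52667581 0.95154649]
w71 122 [180 178 176 176 174 175 166 149 175 228 241 240 240 240] [240 240 240 240 240 240 240 239 213 127 126 128 127 127 126]
all [508.59  17.02] -8.96 0.42 [2.9424937  1.16827677]
noSq [509.43  16.9 ] -8.93 0.36 [3.78384774 1.04739123]
noRound [508.24  17.02] -9.02 0.37 [2.59338446 1.17415734]
w8 124 [122 122 123 121 124 123 125 142 211 235 235 235 234 234] [239 239 240 240 239 239 240 240 213 122 122 124 122 123 124]
all [ 414.54 -337.92] -5.09 0.25 [3.53709362 0.5782157 ]
noSq [ 414.99 -337.95] -5.1 0.25 [3.99408863 0.5477463 ]
noRound [ 414.37 -337.93] -5.12 0.18 [3.37119314 0.5714918 ]
```

```bash
python3 -m pendant '{"grip":[-1,-1,-1,-1,-1,-1,-1],"linear":[[-3,-1.1,0],[0,0,10],[0,0,12],[0,0,10],[0,0,4],[0,0,0],[0,0,0]],"angular":[[0,0,0],[0,0,0],[0,0,0],[0,0,0],[0,0,0],[0,0,0],[0,0,0]]}'
python3 - <<'E'
from h import *
import time
delta([508.8,16.0,61.5],np.radians(-9.1))
E
```

```text
t: 19.07
ee_pos: [509.4, 16.7, 68.9]
orientation: [-0.249, -3.131, 0.0]
ft_force: [0.5, -0.1, -4.3]
width: 19.8
grasp_force: 30.0
pos [509.4  16.7  68.9] t 19.0667 lin [ 0.4 -0.7  7.4] ang [-0.    -0.001 -0.   ] F [ 0.5 -0.1 -4.3] w 19.8 q [ 0.01  0.45  1.96 -0.    0.72 -1.4 ]
```

```bash
python3 -m pendant '{"grip":[-1,-1,-1,-1,-1,-1],"linear":[[0.4,-0.7,2],[0,0,2],[0,0,1],[0,0,0.5],[0,0,0],[0,0,0]],"angular":[[0,0,0],[0,0,0],[0,0,0],[0,0,0],[0,0,0],[0,0,0]]}'
python3 - <<'E'
from h import *
delta([508.8,16.0,61.5],np.radians(-9.1))
E
```

```text
t: 19.57
ee_pos: [509.2, 16.2, 63.9]
orientation: [0.249, 3.131, 0.0]
ft_force: [0.6, -0.1, -3.7]
width: 20.2
grasp_force: 30.0
pos [509.2  16.2  63.9] t 19.5667 lin [ 0.3 -0.2  2.4] ang [0. 0. 0.] F [ 0.6 -0.1 -3.7] w 20.2 q [ 0.01  0.46  1.97 -0.    0.71 -1.4 ]
```

```bash
python3 -m pendant '{"grip":[-1,-1,-1,-1,-1],"linear":[[0.3,0,0.5],[0,0,0.5],[0,0,0.5],[0,0,0],[0,0,0]],"angular":[[0,0,0],[0,0,0],[0,0,0],[0,0,0],[0,0,0]]}'
python3 -m pendant '{"grip":[-1,-1,-1,-1],"linear":[[0,0,0.5],[0,0,0.4],[0,0,0],[0,0,0]],"angular":[[0,0,0],[0,0,0],[0,0,0],[0,0,0]]}'
```

```text
t: 19.98
ee_pos: [508.8, 16.2, 62.3]
orientation: [-0.249, -3.132, 0.0]
ft_force: [-0.8, -0.4, -3.8]
width: 19.8
grasp_force: 30.0
t: 20.32
ee_pos: [508.8, 16.2, 61.3]
orientation: [-0.249, -3.132, 0.0]
ft_force: [-0.4, -0.0, -2.8]
width: 19.8
grasp_force: 30.0
```

```bash
python3 -m pendant '{"grip":[-1,-1,-1,-1],"linear":[[0,0,0.4],[0,0,0.3],[0,0,0],[0,0,0]],"angular":[[0,0,0],[0,0,0],[0,0,0],[0,0,0]]}'
```

```text
t: 20.65
ee_pos: [508.8, 16.2, 61.3]
orientation: [0.249, 3.132, -0.0]
ft_force: [-3.0, 0.4, 5.8]
width: 19.5
grasp_force: 30.0
```

It has contact, so I release, retreat straight up and inspect from the same viewpoint.

```bash
python3 -m pendant '{"grip":[-0.3,0,0.5,1,1,1,1,1,1,1,1,1],"linear":[[0,0,0],[0,0,0],[0,0,0],[0,0,0],[0,0,0],[0,0,0],[0,0,0],[0,0,0],[0,0,0],[0,0,-5],[0,0,-15],[0,0,-25]],"angular":[[0,0,0],[0,0,0],[0,0,0],[0,0,0],[0,0,0],[0,0,0],[0,0,0],[0,0,0],[0,0,0],[0,0,0],[0,0,0],[0,0,0]]}'
python3 -m pendant '{"grip":[1,1,1,1,1,1,1],"linear":[[0,0,-30],[0,0,-30],[0,0,-20],[3,0,0],[0,0,0],[0,0,0],[0,0,0]],"angular":[[0,0,0],[0,0,0],[0,0,0],[0,0,0],[0,0,0],[0,0,0],[0,0,0]]}'
python3 - <<'E'
from h import *
for k in range(2):
    o,im,C=grab("wrist","w11")
    x0,y0,x1,y1=200,100,315,245
    m=np.zeros(im.shape[:2],np.uint8);m[y0:y1,x0:x1]=im.max(2)[y0:y1,x0:x1]>207
    n,lab,st,_=cv2.connectedComponentsWithStats(m);l=1+np.argmax(st[1:,4])
    c=max(cv2.findContours((lab==l).astype(np.uint8),0,1)[0],key=cv2.contourArea)[:,0].astype(np.float32);v0=c[:,1].min();print(o["ee_pos"],st[l])
    for nm,d in(("all",c),("noSq",c[c[:,1]>v0+4]),("noRound",c[c[:,1]<v0+70])):
        res=lambda p:np.array([cv2.pointPolygonTest(hull(C,p,130,80,79.5,80),(float(u),float(v)),True) for u,v in d])-.5
        r=least_squares(res,[509,17,-.16],x_scale=[1,1,.01],loss="soft_l1",diff_step=1e-4)
        print(nm,r.x[:2].round(2),np.degrees(r.x[2]).round(2),np.abs(r.fun).mean().round(2))
a=cv2.resize(im[85:250,190:330],None,fx=3.6,fy=3.6,interpolation=2);cv2.imwrite("pics/w11v.png",a)
E
```

```text
t: 21.65
ee_pos: [507.0, 16.2, 104.6]
orientation: [-0.249, -3.127, 0.001]
ft_force: [-0.1, 0.4, 0.8]
width: 87.8
grasp_force: 0.0
t: 22.23
ee_pos: [504.8, 16.6, 184.4]
orientation: [-0.249, -3.129, 0.0]
ft_force: [0.1, 0.6, 0.6]
width: 88.3
grasp_force: 0.0
[504.78392405  16.64144536 184.42608045] [ 220  125   76  114 7443]
all [508.76  17.17] -9.13 0.33
noSq [509.5   17.06] -9.14 0.29
noRound [508.5   17.18] -9.16 0.2
[504.82893381  16.64550132 184.33482819] [ 220  125   76  114 7443]
all [508.76  17.19] -9.11 0.31
noSq [509.42  17.09] -9.11 0.28
noRound [508.51  17.16] -9.18 0.2
```

View pics/w11v.png

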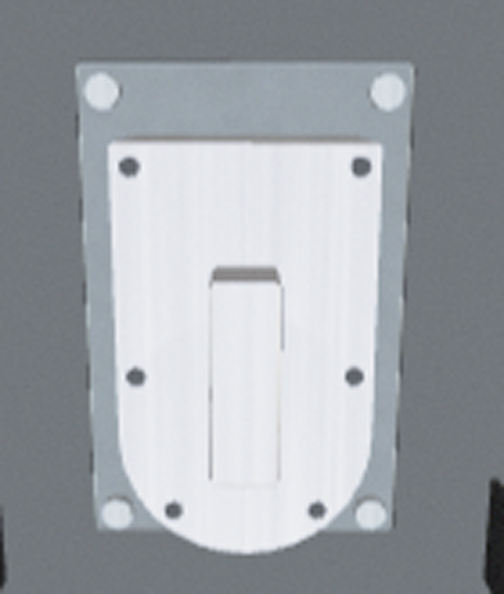

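The crop shows the plate centred on the base plate and the right way round. Its fit agrees with the earlier housing fit to about 0.3 mm and 0.1°. I'm handing it in.

```bash
python3 -c "
from workcell import ctrl
print(ctrl.close_job())"
```

```text
the job is handed in; nothing more can be done
None
```

The job is handed in at about 22 s: the transit cover lies flat in the red bin, and the matching cover plate sits on the housing the right way round, in line to about 0.3 mm and 0.1° by camera fit.

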